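Hook the cover back onto the property box

TASK

Close the black property box with the longer of the two plywood covers: pick it up by its handle, slip the edge farther from the handle under the box's steel lip with the other edge raised, then lower that edge (do not let it drop) so that the cover lies flat, square and centred on the ledges between the lip wall and the stop. Leave the shorter cover where it lies.

Things in the scene. Friction and masses are not known exactly. Their poses are not given: they have to be found in the camera images.
- cover_grip (a point): Longer cover: flat plywood board 160 (x) x 120 (y) x 8 mm, batten handle 14 (x) x 60 (y) x 50 tall on it, about 0.16 kg. Point: in the handle, 38 mm above the underside, 20 below the handle's top. x along the board: hooking edge (starts roughly towards the robot) at -98 mm, free edge at +62 mm from this point; z up.
- box: Fixed black box, 200 (x) x 140 (y) mm, open top. Origin: centre of its underside, on the table; x away from the robot, from lip to stop; z up. Ledges at z 50, level with the side walls' tops, 30 mm wide along both end walls. Inner faces of the lip wall at x -90 and of the stop (top at z 70) at x +90. The seated cover's hooking edge is at about x -80, 20 mm under the lip, 10 mm play each end.
- cover_edge (a point): Middle of the longer cover's hooking edge, on its underside (same axes as cover_grip). It goes under the box's steel lip, which spans the box's width, is 6 mm thick with its underside at z 76 and its free rim at x -60 mm in the box's frame: 26 mm above the ledge, too little to bring the cover in level over the stop; tilted 12 to 20 degrees, free edge up, it goes in.
- spare_grip (a point): Shorter cover, not to be used: same plywood, 105 (x) x 120 (y) x 8 mm, same handle but in its middle; too short to reach from lip to stop. Point: in its handle, 38 mm above its underside.
Things that resemble listed ones, but are neither listed nor needed, are in the scene too. Leave any red look-alike of the part that bears cover_grip alone.

How it is judged:
By the outcome, as a careful person would: the job done as asked, in the order asked, and still so for the second after the job is handed in, with the robot touching nothing.
It also fails if it takes over 43 s, if anything falls off the work surface, if the arm or the gripper's body presses on something with over 40 N, if the wrist force passes 120 N, or if a joint passes its speed limit or range.

ROBOT

A 7-joint arm with a two-finger parallel gripper is mounted at the origin on the work surface. World frame = base frame: x ahead of the robot, y to its left, z up, the work surface at z = 0. Lengths are in mm, angles in degrees, forces in N, time in s.
With the tool pointing down it reaches from about 425 to 1025 mm from the base axis. Payload 9.4 kg.
Tool frame: the origin (TCP) lies midway between the tips of the shut fingers; the grasp point (between the pads) lies 19 mm behind it; z points along the fingers, y is the direction in which the jaws open and shut (so a half turn about z gives the same grasp; the last joint's range is limited). The gripper opens to 93 mm and grips with 3 to 60 N. Pads are 15 mm wide; open, the fingers measure 128 mm over their backs; the gripper's body (75 mm by 188 mm) begins 65 mm behind the grasp point.
Start: joints at [-78.249, 34.337, -0.143, 91.639, 0.103, 54.024, -4.572], TCP at [201.616, 696.401, 218.618] pointing down, gripper open.
Joint ranges: [-147.43, 147.43], [-19.82, 112.94], [-74.19, 73.91], [6.32, 146.72], [-59.91, 239.91], [6.04, 106.73], [-150.56, 150.56]. Speed limits (degrees/s): [127.2, 127.2, 172.46, 172.46, 180, 180, 180].

INTERFACE

Orientations are given as [roll, pitch, yaw] about the fixed x, y, z axes, in that order (R = Rz(yaw) Ry(pitch) Rx(roll)).
In Python, from plant import env gives the robot as it stands. The module is installed in compiled form; this text tells all that it offers.
- The arm moves only by the shell command python3 -m jog 'ROWS' [OPENING]. ROWS is JSON, a list of rows, each an object with "offset": the shift along the world's x, y, z in mm, a list of three; "delta_rot": the turn, a rotation vector about the world's x, y, z in degrees, a list of three. In form: [{"offset": [x, y, z], "delta_rot": [rx, ry, rz]}, ...]. A call has 1 to 10 rows; each row is the pose to reach, as a shift and turn from the pose commanded when the call began; what a row does not reach only later rows make up. A row lasts 1/10 s, in which the tool goes at most 50 mm and 8.59 degrees, less where a joint would pass 70% of its speed; a pose out of reach is approached as far as the arm can. A call with a gripper value outside its range is refused whole. OPENING is the opening, from 0 (shut) to 1 (fully open), set as the call begins (- or left out, the last holds). The fingers move at their own pace and stop on an object; the grip force is fixed at half the most. Time passes only in rows, so rows that repeat a pose let the fingers close. It gives the time, the measured TCP pose, the force and the opening at its end, in the units of the state.
- env.get_obs(): the state, without advancing time (a new reading comes with each control period).
- env.get_image(name): name is "scene" or "top" or "wrist"; returns a dict with "frame" (480x640x3 uint8, red, green, blue), "fx", "fy", "cx", "cy" (pixels), "k1" (the pictures are not rectified: a ray, as slopes to the right and down, at radius r is drawn at 1 + k1 r^2 times it, then the intrinsics apply), "eye" and "orientation" of the camera in the world; the wrist camera has in their place "hand_eye" (4x4, takes a point from camera to tool coordinates, whose origin is the TCP and whose axes are the flange's). Camera axes: x right, y up, looking along -z (the intrinsics and any distortion apply to the point x, -y, -z); pixel columns grow to the right and rows downward; lengths in mm; the calibration is good to about 2 mm. A picture is of the moment at which its call begins: read the wrist's pose just before it. There is no depth.
- env.job_done(): hands the job in, once; it reports no verdict.
The state is a dict: "time_s": time; "joint_pos": joint angles; "joint_vel": joint speeds; "joint_torque": joint torques, N m; "eef_pos": TCP position; "eef_rot": TCP orientation; "wrist_force": force on the tool from outside, world axes, zero at the start; "ft_torque": the same for the moment, N m; "gripper_width": finger opening in mm.
Only numpy, scipy, OpenCV 4.12 (cv2) and the standard library are available. Lean on these libraries where they do the work, as an engineer would, in place of code of your own. Each camera call takes 0.05 s, during which the arm holds its last target.

## Working session

There is one attempt and no reset: what is moved stays moved. The work goes in short steps, Python scripts to look and compute and a shell command to move; the robot and the scene stay as the last step left them, time stands still between calls to the robot, and variables do not carry over. Pictures are saved under pics/ and viewed, and the job is handed in when it is done.

```bash
mkdir -p pics; cat > h.py <<'E'
import numpy as np, cv2
from plant import env
from scipy.spatial.transform import Rotation as R
def snap(name,fn):
    o=env.get_obs(); im=env.get_image(name)
    cv2.imwrite('pics/'+fn+'.png',im['frame'][:,:,::-1])
    np.save('pics/'+fn+'.npy',{'im':im,'o':o},allow_pickle=True)
    return im,o
def load(fn):
    d=np.load('pics/'+fn+'.npy',allow_pickle=True).item(); return d['im'],d['o']
def campose(im,o):
    if 'hand_eye' in im:
        T=np.eye(4);T[:3,:3]=R.from_euler('xyz',o['eef_rot'],degrees=True).as_matrix();T[:3,3]=o['eef_pos']
        T=T@np.array(im['hand_eye']);return T[:3,:3],T[:3,3]
    ori=np.array(im['orientation'])
    M=ori if ori.shape==(3,3) else R.from_euler('xyz',ori,degrees=True).as_matrix()
    return M,np.array(im['eye'])
def ray(im,o,u,v):
    xd=(u-im['cx'])/im['fx'];yd=(v-im['cy'])/im['fy'];x,y=xd,yd
    for _ in range(30):
        s=1+im['k1']*(x*x+y*y);x,y=xd/s,yd/s
    M,e=campose(im,o);d=M@np.array([x,-y,-1]);return e,d/np.linalg.norm(d)
def onz(im,o,u,v,z):
    e,d=ray(im,o,u,v);return e+d*(z-e[2])/d[2]
def proj(im,o,p):
    M,e=campose(im,o);c=M.T@(np.array(p)-e);x,y=c[0]/-c[2],-c[1]/-c[2];s=1+im['k1']*(x*x+y*y)
    return im['cx']+im['fx']*x*s,im['cy']+im['fy']*y*s
def crop(fn,u0,v0,u1,v1,k,out):
    f=cv2.imread('pics/'+fn+'.png')[v0:v1,u0:u1];cv2.imwrite('pics/'+out+'.png',cv2.resize(f,None,fx=k,fy=k,interpolation=cv2.INTER_CUBIC))
E
python3 - <<'E'
from h import *
for n in ['scene','top','wrist']:
    im,o=snap(n,n+'0'); print({k:v for k,v in im.items() if k!='frame'})
print(o)
E
```

```text
{'fx': 535.330561843966, 'fy': 535.330561843966, 'cx': 316.2605636904158, 'cy': 242.87408461841008, 'k1': -0.11256962462084967, 'eye': array([1010.04915277, -184.47344597, 1030.8582481 ]), 'orientation': array([32.53404106, -0.63697765, 82.34862409])}
{'fx': 575.7479520829722, 'fy': 575.7479520829722, 'cx': 317.94491465317896, 'cy': 238.08331157604945, 'k1': -0.09265202222145395, 'eye': array([ 290.22990121,  -76.94454127, 1079.78537349]), 'orientation': array([  5.8239513 ,   0.49829206, -90.97665667])}
{'fx': 361.2587502679924, 'fy': 361.2587502679924, 'cx': 316.4276914679668, 'cy': 238.60951363073255, 'k1': 0.003767293350269574, 'hand_eye': array([[ 3.55490354e-04,  9.66816337e-01,  2.55472198e-01,
         7.12262187e+01],
       [ 9.99999937e-01, -3.47815307e-04, -7.52207487e-05,
        -2.35121891e-01],
       [ 1.61324924e-05,  2.55472209e-01, -9.66816399e-01,
        -1.64432289e+02],
       [ 0.00000000e+00,  0.00000000e+00,  0.00000000e+00,
         1.00000000e+00]])}
{'time_s': 0.1, 'joint_pos': array([-78.24985374,  34.37654058,  -0.14551322,  91.67292761,
         0.1024217 ,  54.02494525,  -4.57105727]), 'joint_vel': array([-0.06333473, -0.1097927 , -0.03051977, -0.20409909, -0.04877165,
       -0.02093486, -0.03863458]), 'joint_torque': array([ 4.91002938e-03, -7.66562390e+01,  1.50206085e+00, -2.52936423e+01,
       -5.23346965e-02,  1.36669725e-02,  5.16353577e-05]), 'eef_pos': array([201.49422727, 696.01458061, 217.91047267]), 'eef_rot': array([-1.79926003e+02,  6.56612934e-03,  1.63859172e+02]), 'wrist_force': array([ 0.56018628, -0.48063988,  0.84139252]), 'ft_torque': array([-0.05287638,  0.01011721, -0.02145867]), 'gripper_width': 92.93612080687478}
```

View pics/scene0.png

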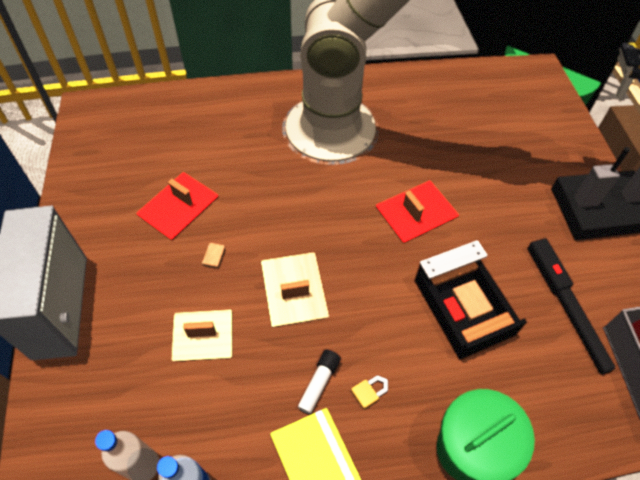

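View pics/top0.png

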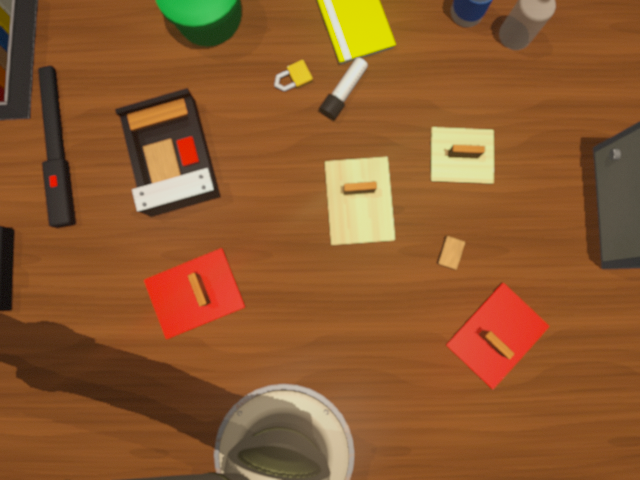

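View pics/wrist0.png

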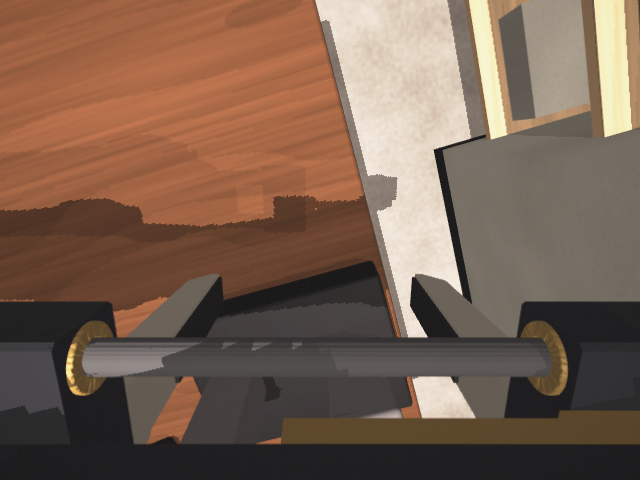

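The top view shows two plywood covers, one centred at (360,200) and one at (463,155). There are red look-alikes at (195,293) and (498,335), and the black box is at (168,152) with its white lip nearest the robot. The longer cover should be the one at (360,200). I'll check that in enlarged crops.

```bash
python3 - <<'E'
from h import *
crop('top0',310,110,510,260,4,'c1')
crop('top0',100,80,240,220,4,'c2')
E
```

```text
(no output)
```

View pics/c1.png

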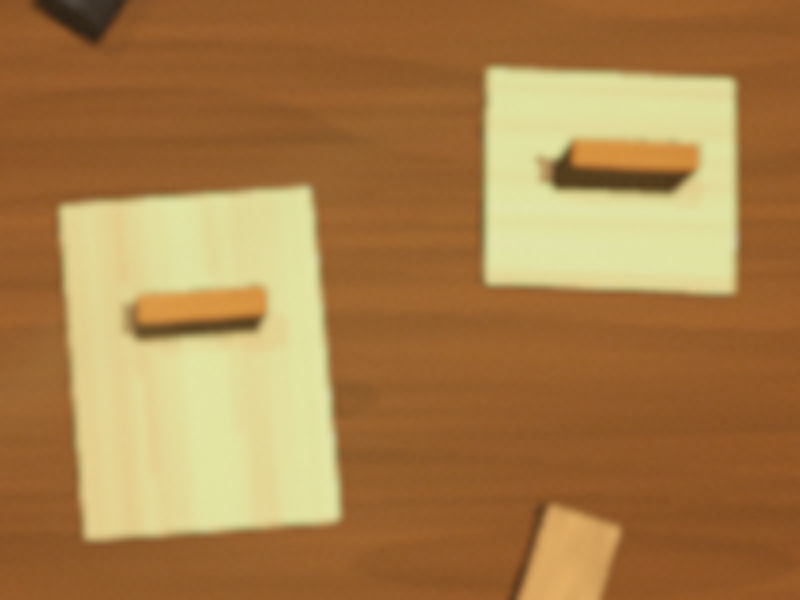

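View pics/c2.png

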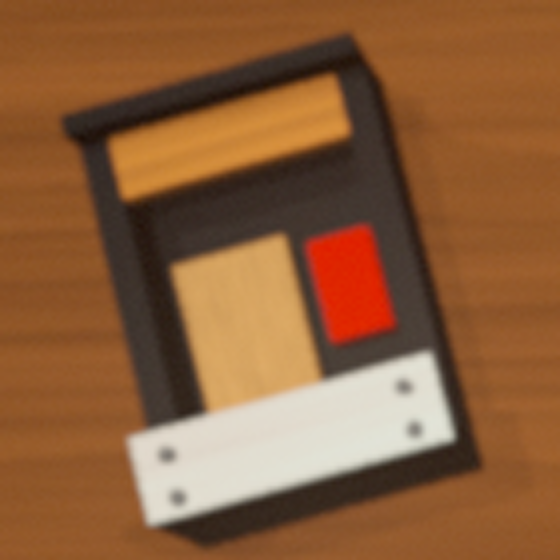

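```bash
python3 - <<'E'
from h import *
im,o=load('top0')
def f(pts,z,ou,ov,k=4): return np.array([onz(im,o,ou+(u+.5)/k-.5,ov+(v+.5)/k-.5,z) for u,v in pts])
c=f([(60,204),(312,187),(340,521),(85,540)],8,310,110);print('cover FL FR NR NL\n',c.round(1),np.linalg.norm(np.roll(c,-1,0)-c,axis=1).round(1), c.mean(0))
h=f([(137,297),(265,288),(265,312),(137,325)],58,310,110);print('handle',h.round(1),h.mean(0))
l=f([(127,437),(433,350),(456,438),(148,527)],82,100,80);print('lip FL FR NR NL\n',l.round(1),np.linalg.norm(np.roll(l,-1,0)-l,axis=1),l.mean(0))
s=f([(65,120),(350,35)],70,100,80);print('stop',s)
g=f([(107,140),(335,75),(350,133),(122,200)],50,100,80);print('ledge',g.round(1),np.linalg.norm(np.roll(g,-1,0)-g,axis=1),g.mean(0))
def yaw(d): return np.degrees(np.arctan2(d[1],d[0]))
print('yaws cover',yaw(c[0]-c[3]),yaw(c[1]-c[2]),yaw(c[0]-c[1])-90,yaw(h[0]-h[1])-90,'lip',yaw(l[0]-l[1])-90,yaw(l[0]-l[3]),yaw(l[1]-l[2]),'stop',yaw(s[0]-s[1])-90,'ledge',yaw(g[0]-g[1])-90)
crop('scene0',250,240,340,335,6,'s1'); crop('scene0',405,235,535,365,5,'s2')
E
```

```text
cover FL FR NR NL
 [[ 547.4  -84.7    8. ]
 [ 553.6 -204.7    8. ]
 [ 393.8 -212.9    8. ]
 [ 387.   -93.4    8. ]] [120.2 160.  119.7 160.7] [ 470.4345519 -148.9516571    8.       ]
handle [[ 492.  -118.2   58. ]
 [ 495.1 -176.1   58. ]
 [ 484.1 -175.7   58. ]
 [ 479.1 -118.    58. ]] [ 487.56086536 -146.99880118   58.        ]
lip FL FR NR NL
 [[486.2 260.8  82. ]
 [522.3 123.3  82. ]
 [482.4 112.8  82. ]
 [445.5 250.5  82. ]] [142.20758974  41.27438585 142.55544057  42.02862864] [484.09254744 186.86269665  82.        ]
stop [[637.73220652 298.01128029  70.        ]
 [673.94280775 165.54396169  70.        ]]
ledge [[634.2 284.9  50. ]
 [662.2 177.1  50. ]
 [633.9 169.6  50. ]
 [604.9 276.9  50. ]] [111.38972812  29.3352584  111.14061639  30.34719755] [633.78903914 227.10790594  50.        ]
yaws cover 3.1170597088748355 2.933521048398878 2.9476314858627006 3.0852229690594726 lip 14.70096806327328 14.249978509380533 14.721856989994343 stop 15.288588465093468 ledge 14.587097057646034
```

View pics/s1.png

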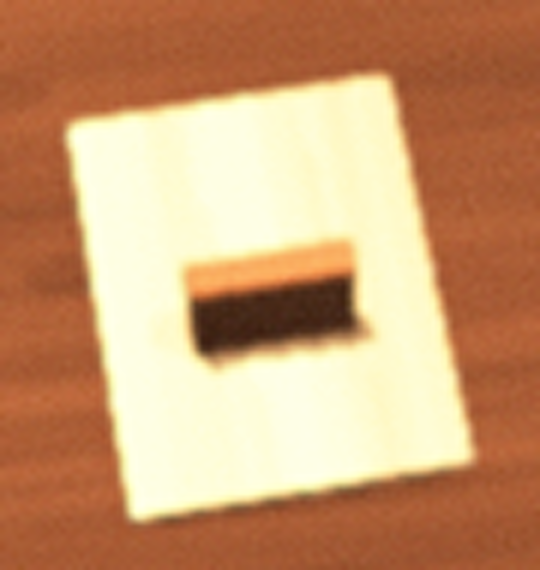

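View pics/s2.png

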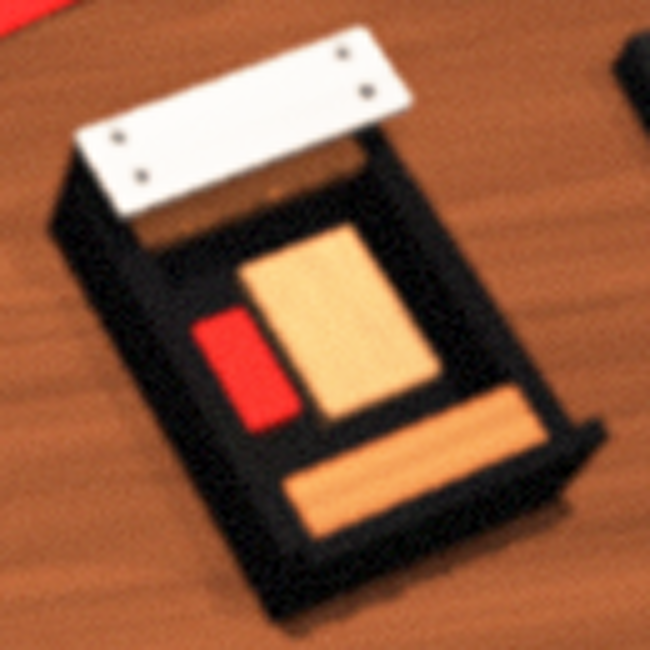

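```bash
python3 - <<'E'
from h import *
im,o=load('scene0')
def f(pts,z,ou,ov,k): return np.array([onz(im,o,ou+(u+.5)/k-.5,ov+(v+.5)/k-.5,z) for u,v in pts])
def yaw(d): return np.degrees(np.arctan2(d[1],d[0]))
c=f([(67,127),(390,75),(473,462),(130,520)],8,250,240,6);m=c.mean(0);print('cover',m,yaw(c[3]-c[0]),yaw(c[2]-c[1]),yaw(c[1]-c[0])-90,np.linalg.norm(np.roll(c,-1,0)-c,axis=1))
l=f([(75,130),(362,25),(413,100),(125,215)],82,405,235,5);m=l.mean(0);y=yaw(l[1]-l[0])-90;y2=yaw(l[2]-l[3])-90;print('lip',m,y,y2,m[:2]+80*np.array([np.cos(np.radians(14.6)),np.sin(np.radians(14.6))]))
g=f([(282,486),(517,384),(548,437),(315,537)],50,405,235,5);m=g.mean(0);print('ledge',m,yaw(g[1]-g[0])-90,yaw(g[2]-g[3])-90,m[:2]-75*np.array([np.cos(np.radians(14.6)),np.sin(np.radians(14.6))]))
E
```

```text
cover [ 472.30638781 -149.83962109    8.        ] 3.226629425423634 2.8085032926839943 3.4391506544839103 [121.70735054 160.55106629 120.53496152 159.94991572]
lip [484.53360297 186.69005707  82.        ] 14.460770181605426 15.534318536702969 [561.95033661 206.85560573]
ledge [632.97384726 225.79718887  50.        ] 15.261241211815928 14.672952014035616 [560.39565947 206.891987  ]
```

The crops show that the cover at (360,200) is 160x120 with its handle off-centre, so it is the longer one. The top and scene views agree on two poses:
- **Cover grip:** about (488,-148), yaw 3.1.
- **Box:** centre about (561.3,207.3), yaw 14.7.

I'm moving over the cover now.

```bash
python3 -m jog '[{"offset":[10,-18,0],"delta_rot":[0,0,-3]},{"offset":[32,-56,0],"delta_rot":[0,0,-9]},{"offset":[54,-96,0],"delta_rot":[0,0,-16]},{"offset":[76,-136,0],"delta_rot":[0,0,-23]},{"offset":[98,-176,0],"delta_rot":[0,0,-30]},{"offset":[120,-216,0],"delta_rot":[0,0,-37]},{"offset":[142,-256,0],"delta_rot":[0,0,-44]},{"offset":[164,-296,0],"delta_rot":[0,0,-51]},{"offset":[186,-336,0],"delta_rot":[0,0,-58]},{"offset":[208,-376,0],"delta_rot":[0,0,-64]}]' 0.5
```

```text
time_s: 1.15
eef_pos: [410.1, 318.8, 218.7]
eef_rot: [180.0, -0.0, 99.6]
wrist_force: [0.8, 0.7, -0.0]
gripper_width: 46.6
```

```bash
python3 -m jog '[{"offset":[8,-46,0],"delta_rot":[0,0,-1]},{"offset":[16,-93,0],"delta_rot":[0,0,-2]},{"offset":[24,-140,0],"delta_rot":[0,0,-3]},{"offset":[32,-187,0],"delta_rot":[0,0,-4]},{"offset":[40,-234,0],"delta_rot":[0,0,-5]},{"offset":[48,-281,0],"delta_rot":[0,0,-6]},{"offset":[56,-328,0],"delta_rot":[0,0,-6.8]},{"offset":[64,-375,0],"delta_rot":[0,0,-6.8]},{"offset":[72,-420,0],"delta_rot":[0,0,-6.8]},{"offset":[78,-455,0],"delta_rot":[0,0,-6.8]}]' && python3 -m jog '[{"offset":[0.8,-13,0],"delta_rot":[0,0,0]},{"offset":[0.8,-13,0],"delta_rot":[0,0,0]}]'
python3 - <<'E'
from h import *
im,o=snap('wrist','w1');print(o['eef_pos'],o['eef_rot'],o['time_s'])
E
```

```text
time_s: 2.15
eef_pos: [487.6, -137.5, 218.7]
eef_rot: [180.0, 0.0, 93.0]
wrist_force: [0.9, 0.3, -0.8]
gripper_width: 46.6
time_s: 2.35
eef_pos: [488.1, -149.3, 218.5]
eef_rot: [-180.0, 0.0, 92.9]
wrist_force: [-0.1, 0.7, -0.1]
gripper_width: 46.5
[ 488.12923549 -149.26543911  218.51664745] [-1.79988725e+02  2.88325630e-02  9.28655716e+01] 2.35
```

View pics/w1.png

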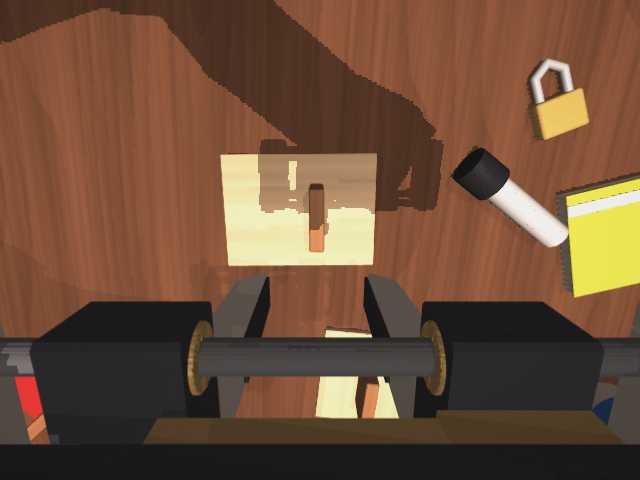

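```bash
python3 - <<'E'
from h import *
im,o=load('w1')
P=[onz(im,o,u,v,8) for u,v in [(221,154),(376,153),(373,264),(229,265)]]
print(np.round(P,1),np.mean(P,0))
def yaw(d): return np.degrees(np.arctan2(d[1],d[0]))
print(yaw(P[1]-P[0]),yaw(P[2]-P[3]),yaw(P[0]-P[3])-90)
P=[onz(im,o,u,v,58) for u,v in [(309,185),(323,185),(309,251),(323,251)]]
print(np.round(P,1),np.mean(P,0)); print(proj(im,o,[488.3,-148,58]))
E
```

```text
[[ 388.   -94.5    8. ]
 [ 544.4  -85.6    8. ]
 [ 552.  -203.5    8. ]
 [ 394.7 -212.7    8. ]] [ 469.76437298 -149.08064093    8.        ]
3.252974551768749 3.3339599733163094 3.2283294193360916
[[ 479.1 -115.4   58. ]
 [ 491.6 -114.8   58. ]
 [ 481.8 -177.1   58. ]
 [ 495.  -176.4   58. ]] [ 486.85781043 -145.93199877   58.        ]
(np.float64(317.4549164666596), np.float64(221.07341288192472))
```

```bash
python3 -m jog '[{"offset":[0,1,-30],"delta_rot":[0,0,0.2]},{"offset":[0,1,-70],"delta_rot":[0,0,0.2]},{"offset":[0,1,-110],"delta_rot":[0,0,0.2]},{"offset":[0,1,-145],"delta_rot":[0,0,0.2]},{"offset":[0,1,-170],"delta_rot":[0,0,0.2]},{"offset":[0,1,-188],"delta_rot":[0,0,0.2]},{"offset":[0,1,-199],"delta_rot":[0,0,0.2]},{"offset":[0,1,-199],"delta_rot":[0,0,0.2]},{"offset":[0,1,-199],"delta_rot":[0,0,0.2]}]' && python3 -m jog '[{"offset":[0,0,0],"delta_rot":[0,0,0]},{"offset":[0,0,0],"delta_rot":[0,0,0]},{"offset":[0,0,0],"delta_rot":[0,0,0]},{"offset":[0,0,0],"delta_rot":[0,0,0]},{"offset":[0,0,0],"delta_rot":[0,0,0]},{"offset":[0,0,0],"delta_rot":[0,0,0]}]' 0
python3 -c "
from h import *
o=env.get_obs();print(o['eef_pos'],o['eef_rot'],o['gripper_width'],o['wrist_force'])"
```

```text
time_s: 3.3
eef_pos: [488.6, -145.8, 20.1]
eef_rot: [180.0, -0.0, 93.3]
wrist_force: [0.3, -0.4, 0.3]
gripper_width: 46.5
time_s: 3.9
eef_pos: [488.4, -146.6, 19.9]
eef_rot: [180.0, -0.0, 93.2]
wrist_force: [-1.7, 0.0, 5.6]
gripper_width: 13.9
[ 488.36756039 -146.61905042   19.87490706] [ 1.79991532e+02 -1.91081335e-03  9.32457523e+01] 13.876141614786455 [-1.70371976  0.03884179  5.62555778]
```

```bash
python3 -m jog '[{"offset":[0,0,8],"delta_rot":[0,0,0]},{"offset":[0,0,25],"delta_rot":[0,0,0]},{"offset":[0,0,50],"delta_rot":[0,0,0]},{"offset":[0,0,80],"delta_rot":[0,0,0]},{"offset":[0,0,110],"delta_rot":[0,0,0]},{"offset":[0,0,140],"delta_rot":[0,0,0]},{"offset":[0,0,165],"delta_rot":[0,0,0]},{"offset":[0,0,180],"delta_rot":[0,0,0]}]' && python3 -m jog '[{"offset":[6,18,0],"delta_rot":[0,0,0.5]},{"offset":[19,57,0],"delta_rot":[0,0,2]},{"offset":[33,100,0],"delta_rot":[0,0,3]},{"offset":[47,143,0],"delta_rot":[0,0,4.5]},{"offset":[61,186,0],"delta_rot":[0,0,6]},{"offset":[75,229,0],"delta_rot":[0,0,7.5]},{"offset":[89,272,0],"delta_rot":[0,0,9]},{"offset":[103,315,0],"delta_rot":[0,0,10.5]},{"offset":[115,350,0],"delta_rot":[0,0,11.5]},{"offset":[120,367,0],"delta_rot":[0,0,11.5]}]'
python3 - <<'E'
from h import *
a=np.radians(14.7);print('tilt15 rotvec',-15*np.array([-np.sin(a),np.cos(a),0]))
im,o=snap('scene','s3');print(o['eef_pos'],o['eef_rot'],o['gripper_width'],o['wrist_force'],o['joint_pos'].round(1))
E
```

```text
time_s: 4.7
eef_pos: [488.5, -146.7, 201.8]
eef_rot: [179.9, 0.0, 93.2]
wrist_force: [-0.3, 0.0, -2.0]
gripper_width: 13.6
time_s: 5.7
eef_pos: [608.4, 224.6, 199.3]
eef_rot: [-180.0, -0.1, 105.0]
wrist_force: [-0.6, 0.0, -3.2]
gripper_width: 14.0
tilt15 rotvec [  3.80636917 -14.50901629  -0.        ]
[608.37588753 224.64747984 199.33837401] [-1.79992154e+02 -5.54187148e-02  1.05009235e+02] 14.02314668057853 [-0.62765799  0.03300134 -3.16553192] [-38.5  31.4  20.2 104.2 -14.4  46.9   3.9]
```

View pics/s3.png

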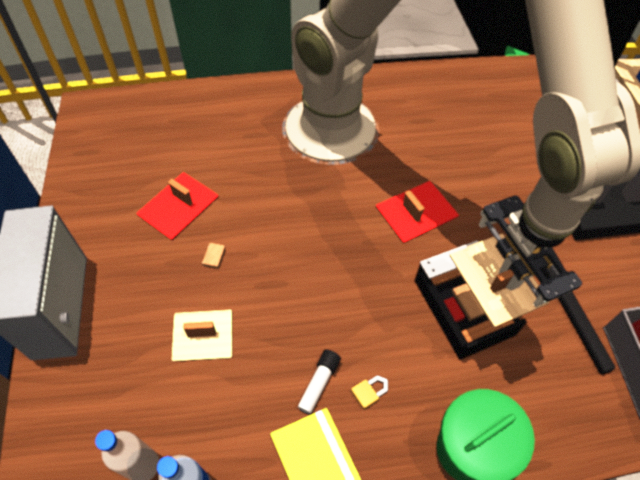

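The cover is held, level and above the box. Next I'll tilt it, free edge up.

```bash
python3 -m jog '[{"offset":[0,0,0],"delta_rot":[1,-4,0]},{"offset":[0,0,0],"delta_rot":[2.3,-8.7,0]},{"offset":[0,0,0],"delta_rot":[3.8,-14.5,0]},{"offset":[0,0,0],"delta_rot":[3.8,-14.5,0]},{"offset":[0,0,0],"delta_rot":[3.8,-14.5,0]}]'
cat >> h.py <<'E'
B=np.array([561.3,207.3,0]);YB=14.7
RB=R.from_euler('z',YB,degrees=True)
def rep():
    o=env.get_obs();p=RB.inv().apply(o['eef_pos']-B)
    Rt=RB.inv()*R.from_euler('xyz',o['eef_rot'],degrees=True)
    # board axes: x=tool y, z=-tool z
    M=Rt.as_matrix();bx=M[:,1];bz=-M[:,2];by=np.cross(bz,bx)
    tilt=np.degrees(np.arcsin(bx[2]));yaw=np.degrees(np.arctan2(bx[1],bx[0]));roll=np.degrees(np.arcsin(by[2]))
    hook=p-98*bx-20*bz
    print('t',o['time_s'],'tcpB',p.round(1),'tilt %.2f yaw %.2f roll %.2f'%(tilt,yaw,roll),'hook',hook.round(1),'F',o['wrist_force'].round(1),'w',round(o['gripper_width'],1))
E
python3 - <<'E'
from h import *
rep()
im,o=snap('scene','s4');crop('scene4'if 0 else 's4',400,180,600,380,3,'s4c');snap('wrist','w4');snap('top','t4');crop('t4',90,60,270,240,4,'t4c')
E
```

```text
time_s: 6.25
eef_pos: [607.8, 219.5, 200.0]
eef_rot: [165.1, 0.0, 104.7]
wrist_force: [0.4, 1.1, -1.9]
gripper_width: 13.8
t 6.25 tcpB [ 4.81e+01 -1.00e-01  2.00e+02] tilt 14.85 yaw -0.00 roll -0.02 hook [-4.150e+01 -1.000e-01  1.555e+02] F [ 0.4  1.1 -1.9] w 13.8
```

View pics/s4c.png

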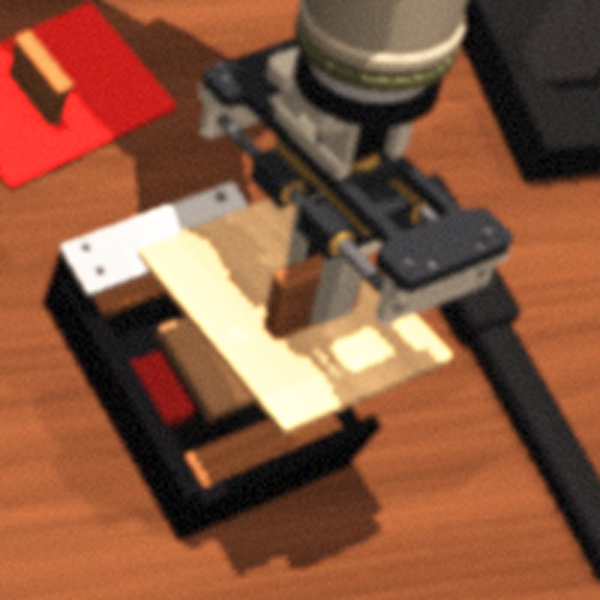

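View pics/t4c.png

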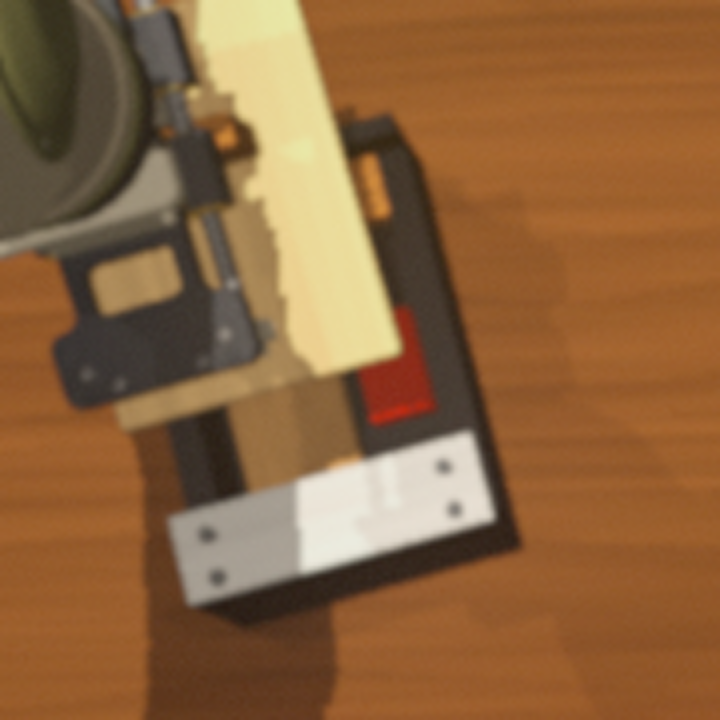

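View pics/w4.png

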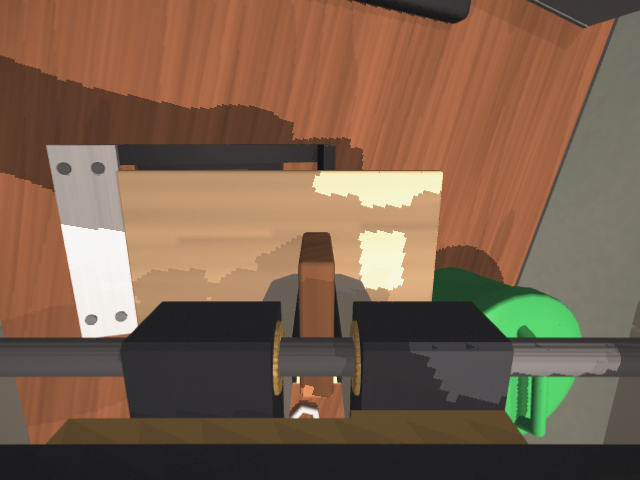

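```bash
python3 - <<'E'
from h import *
im,o=load('t4'); ims,os_=load('s4'); imw,ow=load('w4')
def pts(o):
    Rt=R.from_euler('xyz',o['eef_rot'],degrees=True).as_matrix();bx=Rt[:,1];bz=-Rt[:,2];by=np.cross(bz,bx)
    g=o['eef_pos']-20*bz
    return {n:g+x*bx+y*by+8*bz for n,x,y in [('hookL',-98,60),('hookR',-98,-60),('freeL',62,60),('freeR',62,-60)]}
def pc(i,oo,p,ou,ov,k): u,v=proj(i,oo,p);return round((u-ou+.5)*k-.5,1),round((v-ov+.5)*k-.5,1)
for n,p in pts(o).items():
    print(n,'top',pc(im,o,p,90,60,4),'scene',pc(ims,os_,p,400,180,3),'wrist',pc(imw,ow,p,0,0,1))
for x,y in [(-60,70),(-60,-70),(-100,-70),(-100,70)]:
    p=B+RB.apply([x,y,82]);print('lip',pc(im,o,p,90,60,4),pc(ims,os_,p,400,180,3),pc(imw,ow,p,0,0,1))
E
```

```text
hookL top (np.float64(117.8), np.float64(434.3)) scene (np.float64(298.5), np.float64(186.3)) wrist (np.float64(115.4), np.float64(166.1))
hookR top (np.float64(396.6), np.float64(354.4)) scene (np.float64(141.0), np.float64(245.9)) wrist (np.float64(145.5), np.float64(382.2))
freeL top (np.float64(-0.1), np.float64(53.5)) scene (np.float64(458.3), np.float64(353.2)) wrist (np.float64(448.5), np.float64(166.2))
freeR top (np.float64(282.9), np.float64(-29.4)) scene (np.float64(289.8), np.float64(425.9)) wrist (np.float64(428.6), np.float64(382.4))
lip (np.float64(169.3), np.float64(518.5)) (np.float64(262.1), np.float64(224.2)) (np.float64(115.5), np.float64(144.4))
lip (np.float64(470.6), np.float64(432.9)) (np.float64(89.0), np.float64(290.4)) (np.float64(141.4), np.float64(332.2))
lip (np.float64(492.8), np.float64(518.2)) (np.float64(61.3), np.float64(243.4)) (np.float64(82.7), np.float64(339.3))
lip (np.float64(190.0), np.float64(604.0)) (np.float64(232.6), np.float64(179.9)) (np.float64(46.6), np.float64(144.4))
```

```bash
python3 - <<'E'
from h import *
a=cv2.imread('pics/w4.png')
def c(u,v,k=8,w=48):
    return cv2.resize(a[v:v+37,u:u+w],None,fx=k,fy=k,interpolation=cv2.INTER_CUBIC)
cv2.imwrite('pics/w4c.png',np.hstack([c(95,150),c(415,150)]))
cv2.imwrite('pics/w4d.png',np.hstack([c(110,275),c(415,275)]))
E
```

```text
(no output)
```

View pics/w4c.png

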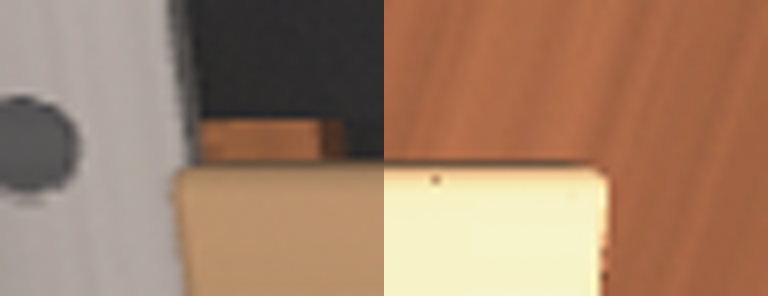

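View pics/w4d.png

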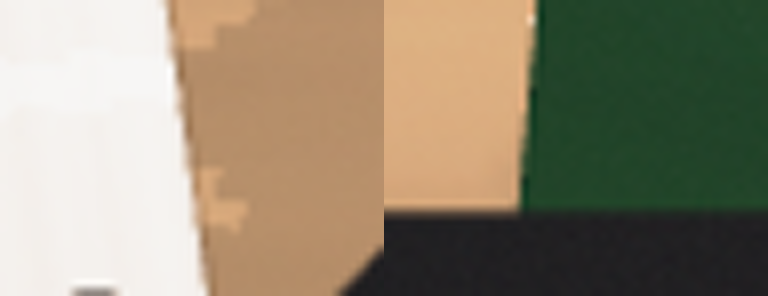

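```bash
python3 - <<'E'
from h import *
from scipy.optimize import least_squares
V={k:load(f) for k,f in [('w','w4'),('t','t4'),('s','s4')]}
def un(u,v,ou,ov,k): return (ou+(u+.5)/k-.5,ov+(v+.5)/k-.5)
obs=[('w',-98,60,(117.5,170.8)),('w',62,60,(442.6,170.8)),
('t',-98,60,un(120,430,90,60,4)),('t',-98,-60,un(402,352,90,60,4)),
('s',-98,-60,un(140,251,400,180,3)),('s',62,-60,un(289,431,400,180,3)),('s',62,60,un(453,353,400,180,3))]
def res(q,sel):
    out=[]
    for n,x,y,uv in obs:
        if n not in sel: continue
        im,o=V[n];Rt=R.from_euler('xyz',o['eef_rot'],degrees=True).as_matrix();bx=Rt[:,1];bz=-Rt[:,2];by=np.cross(bz,bx)
        rr=R.from_euler('zy',[q[3],q[4]],degrees=True).apply([x,y,8]) 
        d=np.array([q[0],q[1],-q[2]])+rr
        out+=list(np.array(proj(im,o,o['eef_pos']+d[0]*bx+d[1]*by+d[2]*bz))-uv)
    return np.array(out)
for sel in ['wts','w','ts']:
    f=(lambda p:res(np.r_[p,0,0],sel)) if sel=='w' else (lambda p:res(p,sel))
    s=least_squares(f,[0,0,20] if sel=='w' else [0,0,20,0,0]);print(sel,s.x.round(2),s.fun.round(1))
E
```

```text
wts [-0.2  -2.05 23.78  0.17  0.46] [-0.  -0.   1.  -1.1  1.3  0.8  0.3  0.2 -1.4 -0.8 -1.7 -0.4 -0.4  1.3]
w [-0.84 -2.39 23.98] [ 0.  -0.1  0.   0.1]
ts [ 1.04 -0.48 23.52  0.32 -0.43] [ 0.6  0.5 -0.6 -0.3 -0.5 -0.2 -0.3 -0.7  0.9  0.9]
```

```bash
python3 -m jog '[{"offset":[-0.4,1.5,-12],"delta_rot":[0,0,0]},{"offset":[-0.4,1.5,-32],"delta_rot":[0,0,0]},{"offset":[-0.4,1.5,-52],"delta_rot":[0,0,0]},{"offset":[-0.4,1.5,-70],"delta_rot":[0,0,0]},{"offset":[-0.4,1.5,-84],"delta_rot":[0,0,0]},{"offset":[-0.4,1.5,-92],"delta_rot":[0,0,0]},{"offset":[-0.4,1.5,-96],"delta_rot":[0,0,0]},{"offset":[-0.4,1.5,-96],"delta_rot":[0,0,0]}]'
sed -i 's/hook=p-98\*bx-20\*bz/hook=p-98*bx-1.5*by-23.6*bz/' h.py
python3 - <<'E'
from h import *
rep()
snap('scene','s5');crop('s5',400,200,560,360,4,'s5c');snap('wrist','w5')
E
```

```text
time_s: 7.2
eef_pos: [608.0, 221.8, 103.0]
eef_rot: [165.1, 0.0, 104.7]
wrist_force: [-0.1, 0.4, -1.9]
gripper_width: 13.8
t 7.2 tcpB [ 48.9   2.1 103. ] tilt 14.94 yaw 0.05 roll -0.03 hook [-39.7   0.6  54.9] F [-0.1  0.4 -1.9] w 13.8
```

View pics/s5c.png

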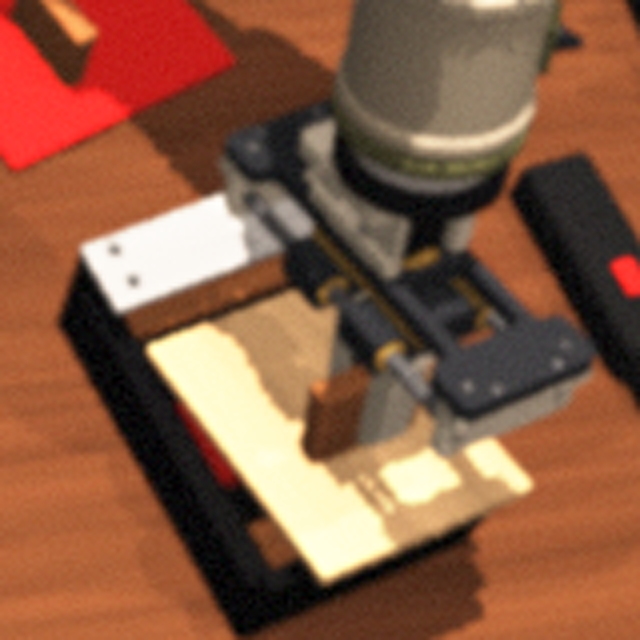

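View pics/w5.png

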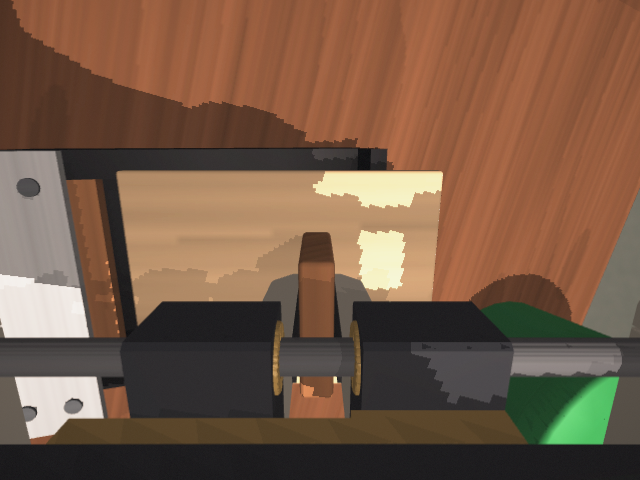

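The hooking edge is about 20 mm short of the lip's rim and below it, with the free edge well above the stop. Next I'll slide it under the lip.

```bash
python3 -m jog '[{"offset":[-4,-1,0],"delta_rot":[0,0,0]},{"offset":[-10,-2.6,0],"delta_rot":[0,0,0]},{"offset":[-16,-4.2,0],"delta_rot":[0,0,0]},{"offset":[-22,-5.8,0],"delta_rot":[0,0,0]},{"offset":[-28,-7.4,0],"delta_rot":[0,0,0]},{"offset":[-33,-8.8,0],"delta_rot":[0,0,0]},{"offset":[-37,-9.8,0],"delta_rot":[0,0,0]},{"offset":[-39,-10.7,0],"delta_rot":[0,0,0]},{"offset":[-39,-10.7,0],"delta_rot":[0,0,0]}]'
python3 - <<'E'
from h import *
rep()
snap('scene','s6');crop('s6',400,200,560,360,4,'s6c');snap('wrist','w6')
E
```

```text
time_s: 8.2
eef_pos: [568.8, 211.1, 103.6]
eef_rot: [165.0, 0.0, 104.8]
wrist_force: [-0.4, 0.1, -2.3]
gripper_width: 14.0
t 8.2 tcpB [  8.2   1.7 103.6] tilt 14.98 yaw 0.06 roll -0.02 hook [-80.3   0.2  55.5] F [-0.4  0.1 -2.3] w 14.0
```

View pics/s6c.png

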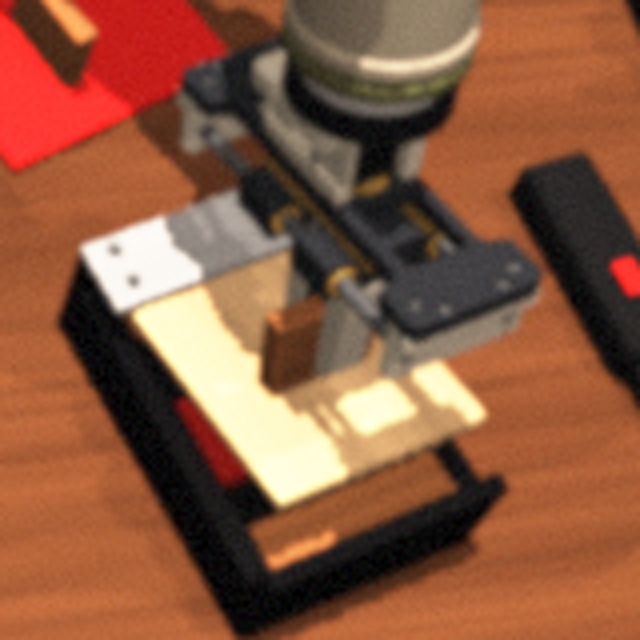

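View pics/w6.png

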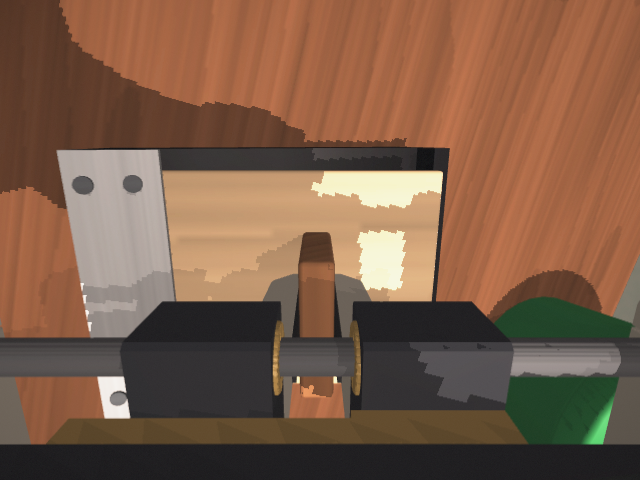

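The edge is under the lip without contact. Next I'll lower it in small steps until it touches the ledge.

```bash
python3 -m jog '[{"offset":[0,0,-1.5],"delta_rot":[0,0,0]},{"offset":[0,0,-3],"delta_rot":[0,0,0]},{"offset":[0,0,-3.5],"delta_rot":[0,0,0]},{"offset":[0,0,-3.5],"delta_rot":[0,0,0]}]'; python3 -m jog '[{"offset":[0,0,-0.7],"delta_rot":[0,0,0]},{"offset":[0,0,-1],"delta_rot":[0,0,0]},{"offset":[0,0,-1],"delta_rot":[0,0,0]}]'; python3 -c "
from h import *
rep()"
```

```text
time_s: 8.7
eef_pos: [569.0, 211.2, 99.9]
eef_rot: [165.0, 0.0, 104.8]
wrist_force: [0.2, -0.5, -1.5]
gripper_width: 13.9
time_s: 9.0
eef_pos: [569.0, 211.2, 99.1]
eef_rot: [165.0, 0.0, 104.8]
wrist_force: [0.0, 0.8, -1.9]
gripper_width: 13.8
t 9.0 tcpB [ 8.5  1.8 99.1] tilt 14.99 yaw 0.06 roll -0.02 hook [-80.1   0.2  50.9] F [ 0.   0.8 -1.9] w 13.8
```

```bash
python3 -m jog '[{"offset":[0,0,-0.7],"delta_rot":[0,0,0]},{"offset":[0,0,-1],"delta_rot":[0,0,0]},{"offset":[0,0,-1],"delta_rot":[0,0,0]}]'; python3 -m jog '[{"offset":[0,0,-0.7],"delta_rot":[0,0,0]},{"offset":[0,0,-1],"delta_rot":[0,0,0]},{"offset":[0,0,-1],"delta_rot":[0,0,0]}]'; python3 -c "
from h import *
rep()"
```

```text
time_s: 9.3
eef_pos: [569.0, 211.2, 98.1]
eef_rot: [165.0, 0.0, 104.8]
wrist_force: [-0.4, 0.5, -2.8]
gripper_width: 13.4
time_s: 9.6
eef_pos: [569.0, 211.2, 97.1]
eef_rot: [165.0, 0.0, 104.8]
wrist_force: [0.4, -0.4, -1.5]
gripper_width: 14.1
t 9.6 tcpB [ 8.4  1.8 97.1] tilt 14.98 yaw 0.06 roll -0.02 hook [-80.1   0.2  48.9] F [ 0.4 -0.4 -1.5] w 14.1
```

```bash
python3 -m jog '[{"offset":[0,0,-0.7],"delta_rot":[0,0,0]},{"offset":[0,0,-1],"delta_rot":[0,0,0]},{"offset":[0,0,-1],"delta_rot":[0,0,0]}]'; python3 -m jog '[{"offset":[0,0,-0.7],"delta_rot":[0,0,0]},{"offset":[0,0,-1],"delta_rot":[0,0,0]},{"offset":[0,0,-1],"delta_rot":[0,0,0]}]'; python3 -c "
from h import *
rep();print(env.get_obs()['ft_torque'])"
```

```text
time_s: 9.9
eef_pos: [569.0, 211.2, 96.1]
eef_rot: [165.0, 0.0, 104.8]
wrist_force: [0.1, -0.6, -1.6]
gripper_width: 14.0
time_s: 10.2
eef_pos: [569.0, 211.2, 95.0]
eef_rot: [165.0, 0.0, 104.8]
wrist_force: [0.4, 0.2, -3.0]
gripper_width: 13.9
t 10.2 tcpB [ 8.4  1.8 95. ] tilt 14.98 yaw 0.06 roll -0.02 hook [-80.2   0.2  46.9] F [ 0.4  0.2 -3. ] w 13.9
[-0.1213649   0.35328211  0.01411596]
```

```bash
python3 -m jog '[{"offset":[0,0,-0.4],"delta_rot":[0,0,0]},{"offset":[0,0,-0.4],"delta_rot":[0,0,0]}]'; python3 - <<'E'
from h import *
rep();print(env.get_obs()['ft_torque'])
for f in ['t4','w5','w6']: print(load(f)[1]['ft_torque'])
snap('wrist','w7');snap('scene','s7');crop('s7',400,200,560,360,4,'s7c')
E
```

```text
time_s: 10.4
eef_pos: [569.0, 211.2, 94.7]
eef_rot: [165.0, 0.0, 104.8]
wrist_force: [-0.2, -0.2, -0.9]
gripper_width: 13.6
t 10.4 tcpB [ 8.4  1.8 94.7] tilt 14.98 yaw 0.06 roll -0.02 hook [-80.2   0.2  46.5] F [-0.2 -0.2 -0.9] w 13.6
[-0.16344861  0.33109514 -0.0325496 ]
[-0.17626401  0.38448697  0.02354279]
[-0.15275624  0.3840902   0.00640589]
[-0.13984131  0.42226935  0.01687385]
```

View pics/w7.png

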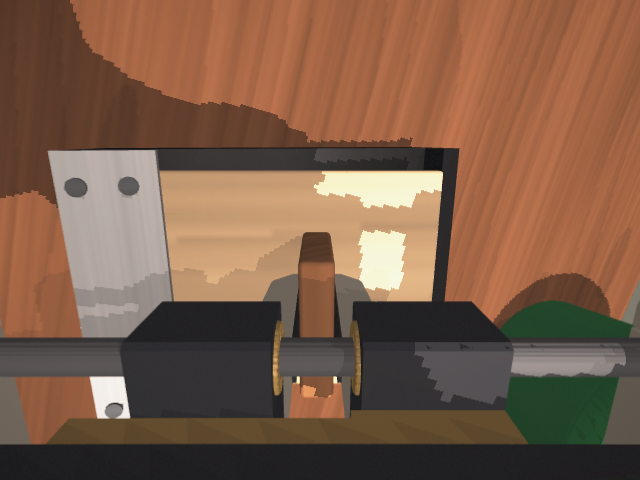

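View pics/s7c.png

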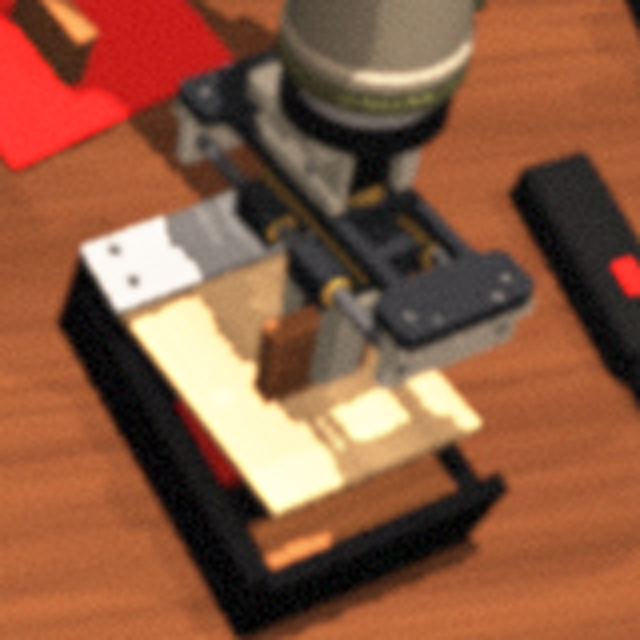

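The torque is starting to change as the hooking edge reaches the ledge, and the TCP height confirms the original 20 mm offset. Next I'll rotate the cover down about the hooking edge, slowly.

```bash
sed -i 's/23.6\*bz/20*bz/' h.py; python3 -m jog '[{"offset":[1.2,0.3,-2],"delta_rot":[-0.38,1.45,0]},{"offset":[2.3,0.6,-4.4],"delta_rot":[-0.76,2.9,0]},{"offset":[3.4,0.9,-6.8],"delta_rot":[-1.14,4.35,0]},{"offset":[4.4,1.2,-9.2],"delta_rot":[-1.52,5.8,0]},{"offset":[5.4,1.4,-11.7],"delta_rot":[-1.9,7.25,0]},{"offset":[6.3,1.65,-14.2],"delta_rot":[-2.28,8.7,0]},{"offset":[6.3,1.65,-14.2],"delta_rot":[-2.28,8.7,0]}]'; python3 -c "
from h import *
rep();print(env.get_obs()['ft_torque'])"
```

```text
time_s: 11.2
eef_pos: [576.1, 213.1, 80.3]
eef_rot: [174.0, 0.0, 104.8]
wrist_force: [-0.2, 0.4, -1.5]
gripper_width: 13.8
t 11.2 tcpB [15.7  1.9 80.3] tilt 6.01 yaw 0.06 roll -0.02 hook [-79.6   0.3  50.1] F [-0.2  0.4 -1.5] w 13.8
[-0.10068917  0.1751481  -0.02022667]
```

```bash
python3 -m jog '[{"offset":[0.6,0.15,-2],"delta_rot":[-0.3,1.16,0]},{"offset":[1.1,0.3,-4],"delta_rot":[-0.6,2.32,0]},{"offset":[1.5,0.4,-6],"delta_rot":[-0.91,3.48,0]},{"offset":[1.9,0.5,-8],"delta_rot":[-1.22,4.64,0]},{"offset":[2.2,0.6,-10],"delta_rot":[-1.52,5.81,0]},{"offset":[2.2,0.6,-10],"delta_rot":[-1.52,5.81,0]},{"offset":[2.2,0.6,-10],"delta_rot":[-1.52,5.81,0]}]'; python3 - <<'E'
from h import *
rep();print(env.get_obs()['ft_torque'])
snap('scene','s8');crop('s8',400,200,560,360,4,'s8c');snap('wrist','w8');snap('top','t8');crop('t8',90,70,250,230,4,'t8c')
E
```

```text
time_s: 11.9
eef_pos: [577.6, 213.4, 70.3]
eef_rot: [-180.0, 0.0, 104.8]
wrist_force: [0.3, 0.5, -1.7]
gripper_width: 14.1
t 11.9 tcpB [17.3  1.8 70.3] tilt -0.01 yaw 0.05 roll -0.01 hook [-80.7   0.2  50.4] F [ 0.3  0.5 -1.7] w 14.1
[-0.06302689  0.01427076  0.01494332]
```

View pics/s8c.png

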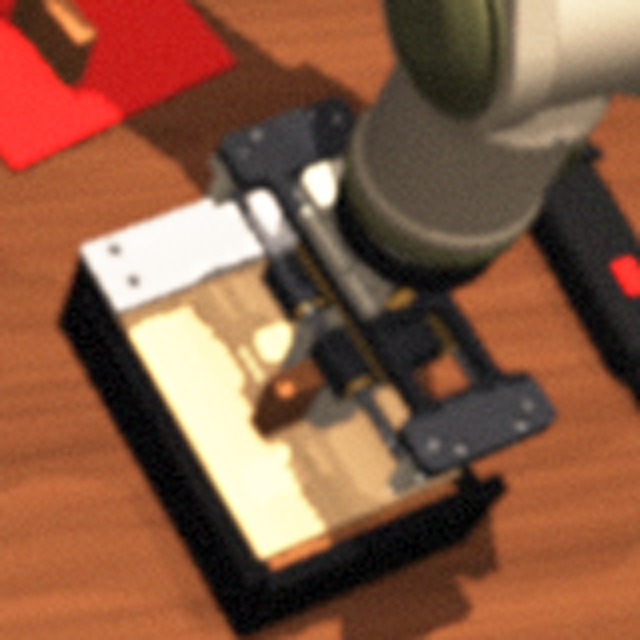

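View pics/w8.png

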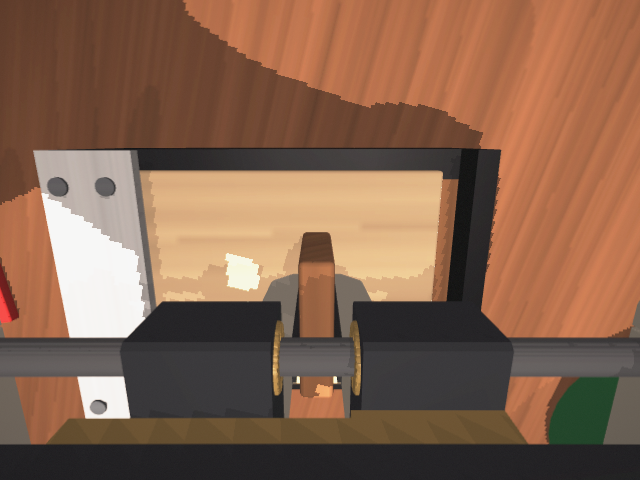

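View pics/t8c.png

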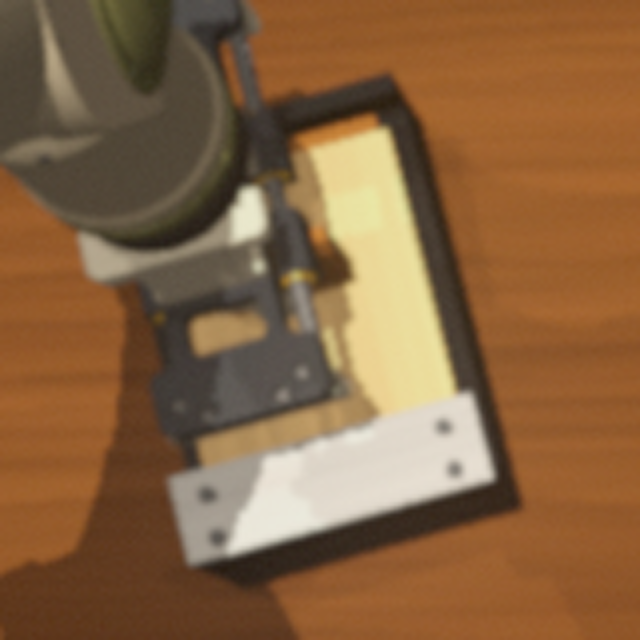

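```bash
python3 - <<'E'
from h import *
a=cv2.imread('pics/w8.png')[140:310,400:510];cv2.imwrite('pics/w8c.png',cv2.resize(a,None,fx=4.5,fy=3.5,interpolation=cv2.INTER_CUBIC))
im,o=load('w8')
def b(u,v,z): return RB.inv().apply(onz(im,o,u,v,z)-B).round(1)
print('free corner',b(442.5,170.8,58.2),'stop inner top @v240',b(460,240,70),'free edge@240',b(440,240,58.2),'wall outer',b(300,149.5,50),'board side',b(300,170.8,58.2))
im,o=load('t8')
def t(u,v,z): return RB.inv().apply(onz(im,o,90+(u+.5)/4-.5,70+(v+.5)/4-.5,z)-B).round(1)
print('top: free R corner',t(388,127,58.2),'R edge at lip',t(457,391,58.2),'lip rim R',t(472,392,82),'lip rim L',t(168,479,82), 'lip outer R',t(496,480,82))
E
```

```text
free corner [77.3 59.8 58.2] stop inner top @v240 [84.4 28.5 70. ] free edge@240 [79.1 25.3 58.2] wall outer [ 8.4 69.5 50. ] board side [ 8.7 59.7 58.2]
top: free R corner [ 79.2 -60.5  58.2] R edge at lip [-50.9 -61.   58.2] lip rim R [-59.8 -70.7  82. ] lip rim L [-60.   70.6  82. ] lip outer R [-101.2  -71.2   82. ]
```

View pics/w8c.png

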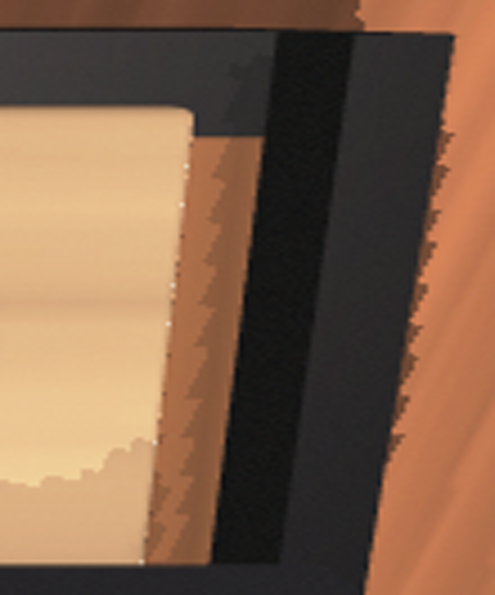

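```bash
python3 - <<'E'
from h import *
im,o=load('w8')
def b(u,v,z): return RB.inv().apply(onz(im,o,u,v,z)-B).round(1)
print(b(437.8,225.7,58.2),b(454.2,225.7,50),b(470,225.7,70),b(494,225,70))
E
```

```text
[77.4 32.7 58.2] [88.8 30.8 50. ] [88.3 35.4 70. ] [99.5 35.7 70. ]
```

The wrist view gives a side gap of about 9.8 mm and a stop gap of about 11 mm, and the top view agrees to within about 1 mm. I'll nudge +0.6 mm towards the stop, settle the last half millimetre and release.

```bash
python3 -m jog '[{"offset":[0.6,0.15,-0.3],"delta_rot":[0,0,0]},{"offset":[0.6,0.15,-0.5],"delta_rot":[0,0,0]},{"offset":[0.6,0.15,-0.5],"delta_rot":[0,0,0]},{"offset":[0.6,0.15,-0.5],"delta_rot":[0,0,0]}]'; python3 -c "
from h import *
rep();print(env.get_obs()['ft_torque'])"
```

```text
time_s: 12.45
eef_pos: [578.1, 213.6, 70.0]
eef_rot: [-180.0, -0.0, 104.8]
wrist_force: [0.5, 0.4, -0.9]
gripper_width: 13.8
t 12.45 tcpB [17.9  1.8 70. ] tilt -0.01 yaw 0.05 roll 0.00 hook [-80.1   0.2  50.1] F [ 0.5  0.4 -0.9] w 13.8
[-0.04481599  0.04250999 -0.02943141]
```

```bash
python3 -m jog '[{"offset":[0,0,-0.3],"delta_rot":[0,0,0]},{"offset":[0,0,-0.5],"delta_rot":[0,0,0]},{"offset":[0,0,-0.5],"delta_rot":[0,0,0]},{"offset":[0,0,-0.5],"delta_rot":[0,0,0]}]'; python3 -c "
from h import *
rep();print(env.get_obs()['ft_torque'])"
```

```text
time_s: 12.85
eef_pos: [578.1, 213.6, 69.9]
eef_rot: [-180.0, -0.0, 104.8]
wrist_force: [-2.5, 0.1, 7.6]
gripper_width: 13.9
t 12.85 tcpB [17.8  1.8 69.9] tilt -0.00 yaw 0.05 roll 0.01 hook [-80.2   0.2  49.9] F [-2.5  0.1  7.6] w 13.9
[-0.16794583  0.40833884 -0.02167202]
```

Firm contact with both ledges, about 9 N. Releasing.

```bash
python3 -m jog '[{"offset":[0,0,0.3],"delta_rot":[0,0,0]},{"offset":[0,0,0.3],"delta_rot":[0,0,0]}]'; python3 -m jog '[{"offset":[0,0,0],"delta_rot":[0,0,0]},{"offset":[0,0,0],"delta_rot":[0,0,0]},{"offset":[0,0,0],"delta_rot":[0,0,0]},{"offset":[0,0,0],"delta_rot":[0,0,0]},{"offset":[0,0,0],"delta_rot":[0,0,0]}]' 0.4; python3 -m jog '[{"offset":[0,0,4],"delta_rot":[0,0,0]},{"offset":[0,0,14],"delta_rot":[0,0,0]},{"offset":[0,0,30],"delta_rot":[0,0,0]},{"offset":[0,0,55],"delta_rot":[0,0,0]},{"offset":[0,0,85],"delta_rot":[0,0,0]},{"offset":[0,0,120],"delta_rot":[0,0,0]},{"offset":[0,0,150],"delta_rot":[0,0,0]},{"offset":[0,0,170],"delta_rot":[0,0,0]},{"offset":[0,0,170],"delta_rot":[0,0,0]}]'
python3 - <<'E'
from h import *
rep()
snap('wrist','w9');snap('scene','s9');crop('s9',400,200,560,360,4,'s9c')
E
```

```text
time_s: 13.05
eef_pos: [578.1, 213.6, 69.9]
eef_rot: [-180.0, -0.0, 104.8]
wrist_force: [-1.8, -0.1, 3.1]
gripper_width: 13.9
time_s: 13.55
eef_pos: [578.2, 213.6, 69.8]
eef_rot: [-180.0, 0.0, 104.8]
wrist_force: [-0.0, 0.4, 1.0]
gripper_width: 36.9
time_s: 14.45
eef_pos: [579.5, 213.8, 243.6]
eef_rot: [179.7, -0.1, 104.7]
wrist_force: [0.8, 0.2, -1.0]
gripper_width: 37.4
t 14.45 tcpB [ 19.3   1.7 243.6] tilt 0.31 yaw 0.04 roll 0.07 hook [-7.860e+01  2.000e-01  2.231e+02] F [ 0.8  0.2 -1. ] w 37.4
```

View pics/w9.png

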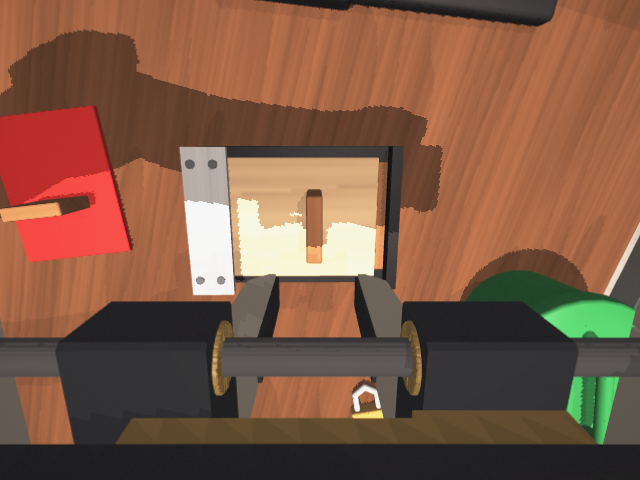

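View pics/s9.png

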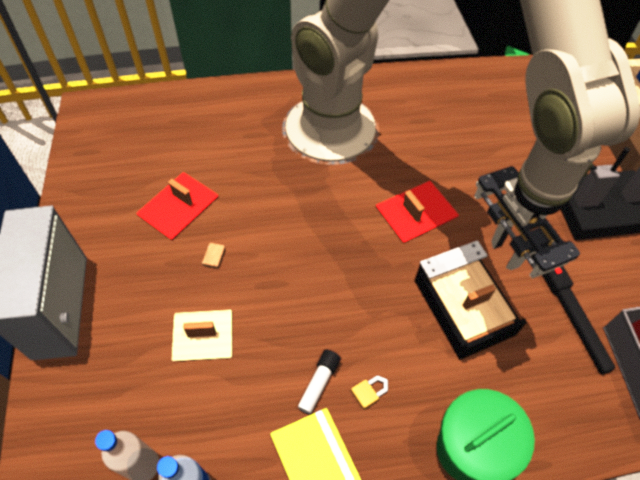

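```bash
python3 - <<'E'
from h import *
im,o=load('w9')
cv2.imwrite('pics/w9c.png',cv2.resize(im['frame'][135:305,170:410,::-1],None,fx=3.3,fy=3.3,interpolation=cv2.INTER_CUBIC))
E
```

```text
(no output)
```

View pics/w9c.png

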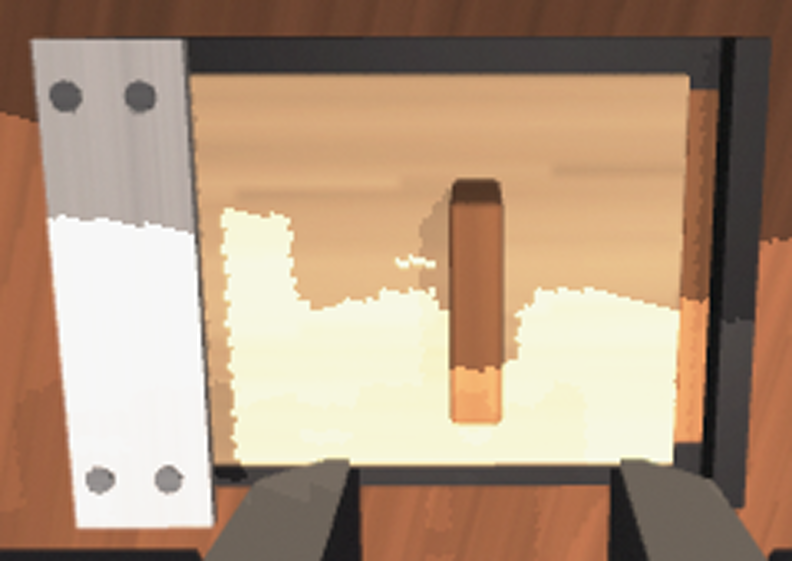

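View pics/s9c.png

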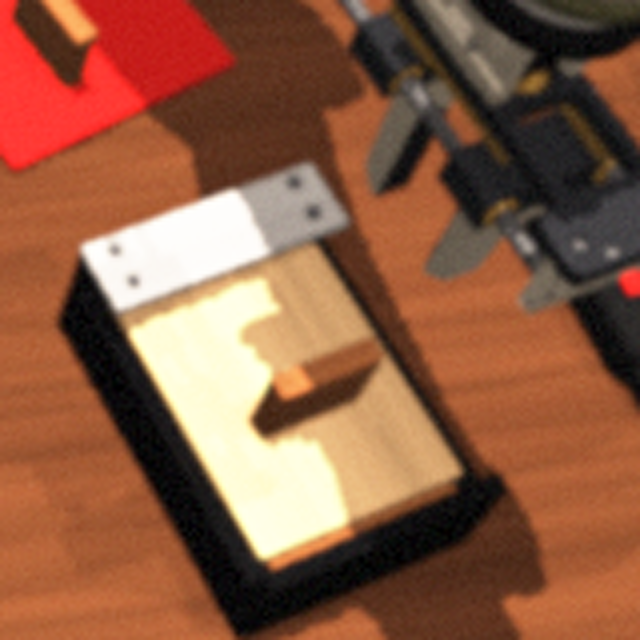

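```bash
python3 - <<'E'
from h import *
im,o=load('w9')
def b(u,v,z): return RB.inv().apply(onz(im,o,170+(u+.5)/3.3-.5,135+(v+.5)/3.3-.5,z)-B).round(1)
print('free L,R',b(690,75,58),b(673,465,58),'side L pts',b(195,75,58),'R',b(215,465,58),'side R mid',b(450,465,58))
print('wall outer L',b(450,38,50),'R',b(450,486,50),'stop base',b(716,92,50),b(703,440,50),'stop inner top',b(720,60,70),'lip rim',b(186,40,82),b(214,526,82))
E
```

```text
free L,R [78.5 59.6 58. ] [ 78.6 -59.3  58. ] side L pts [-63.4  59.5  58. ] R [-64.4 -59.2  58. ] side R mid [  8.9 -59.3  58. ]
wall outer L [ 9.5 69.8 50. ] R [  8.7 -69.4  50. ] stop base [87.8 54.5 50. ] [ 89.1 -53.9  50. ] stop inner top [84.5 64.1 70. ] lip rim [-59.6  69.4  82. ] [-60.1 -69.3  82. ]
```

Measured after release, the side gaps are about 10 mm each, the stop gap is 9 to 10 mm, the free edge is square, and its height matches a flat seat. Handing in.

```bash
python3 -c "
from plant import env
print(env.job_done())"
```

```text
the job is handed in; nothing more can be done
None
```

The longer cover is on the box, with its hooking edge about 20 mm under the steel lip and lying flat on both ledges. I gripped it by its handle, tilted it 15° and slid that edge under the lip without contact. I then rotated the free edge down about the hooking edge, pressed it lightly to confirm it was seated (about 9 N at the wrist) and released it. The job was handed in about 15 s into the 43 s limit, and I did not touch the shorter cover or the red look-alikes.

**Last checks (wrist view after release):**
- **Sideways:** gaps of about 10 mm on each side.
- **Lengthways:** about 9–10 mm to the stop.
- **Square:** both free-edge corners are at x 78.5–78.6 mm in the box frame, so the yaw is about 0°.

**What disagreed:** Mid-carry, the images suggested the cover hung about 3.7 mm lower in the grip than expected. Contact with the ledge showed the original grip height was right, so I put it down to calibration error. Before release the top and wrist views also differed by about 1 mm on the stop gap, and I nudged the cover 0.6 mm towards the stop.

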